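# Shut the slot cover and hold the collection box lid at its balance point

### The job

Someone is about to put a parcel into the collection box, so first press the slot cover on its lid down until it clicks shut and stays shut, so that no slips fall out. Then raise the spring-assisted lid until it is just past its balance point (where the spring starts to carry it open by itself), without letting it swing on to its stop, ease it back and keep hold of it at rest just below the balance point, where it would fall shut if let go. Finish while still holding it there, and leave the tape roll, the cup and the bottle beside the box where they are.

Things in the scene. Friction and masses are not known exactly. Their poses are not given: they have to be found in the camera images.
- collection_box: Red open-topped collection box fixed to the table: 200 mm deep (its x), 260 mm wide (its y), 120 mm high. Origin: centre of its underside; x points from the front (pull tab) to the lid's hinge, z up.
- lid_panel: Red lid of the box: plate 200 x 260 x 8 mm, 0.8 kg, with a steel pull tab and an aluminium slot cover. Origin on the hinge line, middle of the box's far upper edge, 120 mm above the table (box frame: 100, 0, 120 mm). Its -x runs along the lid's underside to the front edge (200 mm away), z is normal to the lid, y is the hinge line. Starts closed (level).
- lid (a joint): Lid angle, rad: 0 closed (level), grows as the front goes up, stop at 1.35. Balance point at 0.90 (52 degrees): below it the lid falls shut if let go, above it the spring swings it open by itself. Closing pull at the tab about 1.2 N when closed, fading to nothing at 0.90. Hardly any friction. 'Just below' the balance point means 0.66 to 0.89, 'just past' more than 0.92 but well short of the stop.
- pull_tab (a point): Pinch point on the steel pull tab: a bar 20 mm wide (lid's y), 10 mm thick, sticking out 65 mm from the middle of the lid's front edge, in the lid's plane. The point is in mid-thickness, 20 mm from the tip, 245 mm from the hinge line; lid closed: 125 mm above the table. Free below and beside. Pinched across its width it can turn between the pads, so the tool may point down all the way.
- slot_cover (a joint): Angle of the slot cover, rad: 0 standing open (46 degrees, 0.8 rad, up from the lid), grows as it is pressed down, 0.80 flat shut on the lid. A weak spring holds it open (1 to 2 N); just before the end a sprung catch resists (about 5 N pressed 45 mm from the hinge), then it clicks under the catch and stays shut; let go before that it springs open again.
- cover_hinge (a point): Middle of the slot cover's hinge line on the lid's top face, 65 mm from the lid's hinge line towards the front (lid closed: 128 mm above the table).
- cover_edge (a point): Middle of the slot cover's free edge, upper face. The cover is an aluminium plate 70 mm long from its hinge (towards the front of the box when shut) and 170 mm wide, 4 mm thick; shut, its top lies about 14 mm above the lid's underside, 134 mm above the table.
- tape_roll: Bystander: roll of tape lying flat beside the box, 90 mm across, 48 mm high. Origin: centre of its underside.
- sweets_cup: Bystander: paper cup of wrapped sweets, 80 mm across, 95 mm high. Origin: centre of its underside.
- pump_bottle: Bystander: clear pump bottle, 68 mm across, 168 mm high. Origin: centre of its underside.

How it is judged:
On the way, in this order (a step that is already met when the one before it is completed fails the run):
1. the slot cover is pressed shut past its catch with the lid down (value of joint slot_cover above 0.77 rad and value of joint lid below 0.08 rad), for 0.2 s.
2. the lid is raised past its balance point with the cover still shut (value of joint lid above 0.92 rad and value of joint slot_cover above 0.77 rad and contact force between any of the fingers, the arm and lid_panel above 0.1 N), for 0.1 s.
At the end, for the whole second after the job is handed in: The lid is held still by the robot (touching it with more than 0.1 N, speed under 0.05 rad/s, nothing else touching it) between 0.66 and 0.89 rad, just below its balance point at 0.90; the slot cover is shut (over 0.77 of 0.80 rad); tape roll, cup and bottle lie within 30 mm of where they were (value of joint lid between 0.66 and 0.89 rad and velocity of joint lid between -0.05 and 0.05 rad/s and contact force between any of the fingers, the arm and lid_panel above 0.1 N and value of joint slot_cover above 0.77 rad and contact force between lid_panel and tape_roll below 0.05 N and contact force between lid_panel and sweets_cup below 0.05 N and contact force between lid_panel and pump_bottle below 0.05 N and distance of each of tape_roll, sweets_cup, pump_bottle from where it was at the start of the episode below 0.03 m); the arm keeps its last pose, push and grip.
It fails at once if the lid swings open to its stop (value of joint lid above 1.3 rad).
It fails at once if tape roll is shoved away or tipped (distance of tape_roll from where it was at the start of the episode above 0.03 m or angle between tape_roll's own z axis and vertical above 0.4 rad).
It fails at once if sweets cup is shoved away or tipped (distance of sweets_cup from where it was at the start of the episode above 0.03 m or angle between sweets_cup's own z axis and vertical above 0.4 rad).
It fails at once if pump bottle is shoved away or tipped (distance of pump_bottle from where it was at the start of the episode above 0.03 m or angle between pump_bottle's own z axis and vertical above 0.4 rad).
It also fails if it takes over 54 s, if anything falls off the work surface, if the arm or the gripper's body presses on something with over 40 N, if the wrist force passes 120 N, or if a joint passes its speed limit or range.

### The arm

A 7-joint arm with a two-finger parallel gripper is mounted at the origin on the work surface. World frame = base frame: x ahead of the robot, y to its left, z up, the work surface at z = 0. Lengths are in m, angles in rad, forces in N, time in s.
With the tool pointing down it reaches from about 0.35 to 0.775 m from the base axis. Payload 3.1 kg.
Tool frame: the origin (TCP) lies midway between the tips of the shut fingers; the grasp point (between the pads) lies 19 mm behind it; z points along the fingers, x is the direction in which the jaws open and shut, and the axes are right-handed (so a half turn about z gives the same grasp; the last joint's range is limited). The gripper opens to 85 mm and grips with 20 to 120 N. Pads are 22 mm wide; open, the fingers measure 114 mm over their backs; the gripper's body (76 mm by 85 mm) begins 54 mm behind the grasp point. The pads swing forward as they close: fully open they stand 13 mm farther back than shut.
Start: joints at [1.104, 0.311, 0.014, 1.512, -0.004, 1.319, -0.027], TCP at [0.227, -0.501, 0.231] pointing down, gripper open.
Joint ranges: [-2.7, 2.7], [-0.3, 1.91], [-1.27, 1.3], [0.12, 2.57], [-1.44, 4.58], [0.2, 2.03], [-3.05, 3.05]. Speed limits (rad/s): [2.79, 2.79, 3.14, 3.14, 3.14, 3.14, 3.14].

### API

Orientations are given as [roll, pitch, yaw] about the fixed x, y, z axes, in that order (R = Rz(yaw) Ry(pitch) Rx(roll)).
In Python, from plant import status, optics, sign_off gives the robot as it stands.
- The arm moves only by the shell command python3 -m jog 'ROWS' [FORCE]. ROWS is JSON, a list that holds one entry, the list of rows, each a list of 7 numbers: the shift along the tool's x, y, z in mm, then the turn, a rotation vector about the tool's x, y, z in rad, then the finger opening in mm, from 0 to 85.4. A call has 1 to 5 rows; each row is the pose to reach, as a shift and turn from the pose measured when the call began, along the tool's axes at that moment; what a row does not reach only later rows make up. A row lasts 1/12 s, in which the tool goes at most 41.7 mm and 7.16 degrees, less where a joint would pass 70% of its speed; a pose out of reach is approached as far as the arm can. A call with a gripper value outside its range is refused whole. The fingers move at their own pace and stop on an object; FORCE is the grip in N (left out, the last holds). Time passes only in rows, so rows that repeat a pose let the fingers close. It gives the time, the measured TCP pose, the force and the opening at its end, in the units of the state.
- status.state(): the state, without advancing time (a new reading comes with each control period).
- optics.read_camera(name): name is "side" or "top"; returns (picture, depth): 480x640x3 uint8, red, green, blue; 480x640 float32, m along the optical axis (not along the pixel's ray), 0 where there is no reading.
- optics.camera_params(name): a dict with "K" (3x3 intrinsics, pixels), "rvec" (rotation vector, rad) and "tvec" (3), from world to camera coordinates, as OpenCV has them. Camera axes: x right, y down, z forward; pixel columns grow to the right and rows downward; lengths in m; the calibration is good to about 2 mm. A picture is of the moment at which its call begins. camera_params takes no time and is no camera call.
- sign_off(): hands the job in, once; it reports no verdict.
Trained networks look in the newest picture that a camera, given by its name, has taken for a name from the list of things; names that differ only in an ending like _2 or _b are one class to them, and where a whole thing is asked for, a point or a joint stands for the part that bears it (a point fixed in the world has none). Each returns a list of dicts, best first, with "conf" (0 to 1); they miss things now and then, are a little off and sometimes report something else, mostly with a low value. They report only what shows in the picture. A call takes as long as a camera call.
- optics.look_for(query, camera): "pixel" ([column, row] in pixels, amid what is visible of it).
- optics.silhouettes(query, camera): "pixels" (480x640 bool, what is visible of it) and "pixel" ([column, row] in pixels, amid what is visible of it).
The state is a dict: "time_s": time; "joints": joint angles; "qd": joint speeds; "joint_efforts": joint torques, N m; "position": TCP position; "ee_rot": TCP orientation; "ft_force": force on the tool from outside, world axes, zero at the start; "moment": the same for the moment, N m; "width": opening from 0.0 (shut) to 1.0 (fully open).
Only numpy, scipy, OpenCV 4.12 (cv2) and the standard library are available. Lean on these libraries where they do the work, as an engineer would, in place of code of your own. Each camera call takes 0.05 s, during which the arm holds its last target. There are 200 camera calls.

## Working session

There is one attempt and no reset: what is moved stays moved. The work goes in short steps, Python scripts to look and compute and a shell command to move; the robot and the scene stay as the last step left them, time stands still between calls to the robot, and variables do not carry over. Pictures are saved under pics/ and viewed, about 8 in all and at most 12, crops included, and the job is handed in when it is done.

```bash
mkdir -p pics; cat > h.py <<'E'
import numpy as np, cv2, json
from plant import status, optics
from scipy.spatial.transform import Rotation as R
def cam(n):
    p=optics.camera_params(n); return np.array(p["K"]),cv2.Rodrigues(np.array(p["rvec"],float))[0],np.array(p["tvec"],float).ravel()
def cloud(n,d):
    K,Rm,t=cam(n); v,u=np.mgrid[:480,:640]
    P=np.stack([(u-K[0,2])/K[0,0]*d,(v-K[1,2])/K[1,1]*d,d],-1)
    return (P-t)@Rm
def proj(n,X):
    K,Rm,t=cam(n); c=np.atleast_2d(X)@Rm.T+t; q=c@K.T; return q[:,:2]/q[:,2:]
def pose():
    s=status.state(); return np.array(s["position"]),R.from_euler("xyz",s["ee_rot"]),s
def rel(target,yaw_R=None):
    "shift in tool mm, rotvec to reach world target"
    p,r,s=pose(); a=r.inv().apply(np.array(target)-p)*1000
    b=(r.inv()*yaw_R).as_rotvec() if yaw_R is not None else np.zeros(3)
    return np.round(a,1),np.round(b,3)
E
python3 - <<'E'
from h import *
s=status.state();print(s)
ims=[]
for n in("side","top"):
    im,d=optics.read_camera(n);ims.append(im);C=cloud(n,d)
    np.savez("/tmp/%s.npz"%n,im=im,d=d)
    for q in("collection_box","lid_panel","pull_tab","cover_hinge","cover_edge","slot_cover","tape_roll","sweets_cup","pump_bottle"):
        for r in optics.silhouettes(q,n)[:1] :
            m=r["pixels"]&(d>0); print(n,q,round(r["conf"],2),np.round(r["pixel"]),np.round(np.median(C[m],0),3),np.round(np.percentile(C[m],2,0),3),np.round(np.percentile(C[m],98,0),3))
        for r in optics.look_for(q,n)[:2]:
            u,v=map(int,r["pixel"]); print("   pt",q,round(r["conf"],2),u,v,np.round(C[v,u],3))
cv2.imwrite("pics/a.png",cv2.resize(np.vstack(ims)[:,:,::-1],(400,600)) if 0 else cv2.resize(np.hstack(ims)[:,:,::-1],(800,300),interpolation=cv2.INTER_AREA))
cv2.imwrite("pics/top.png",ims[1][:,:,::-1]);cv2.imwrite("pics/side.png",ims[0][:,:,::-1])
E
```

```text
{'time_s': 0.0, 'joints': array([ 1.10425594,  0.31171478,  0.01402461,  1.51307634, -0.00438938,
        1.31919849, -0.02719829]), 'qd': array([ 0.00050061, -0.00056374, -0.0005547 , -0.00029765,  0.00016116,
       -0.00024252,  0.00084721]), 'joint_efforts': array([ 8.32317473e-04, -3.79912305e+01,  1.46507607e-01, -2.30591279e+01,
        1.21985364e-02,  1.36762415e-02, -8.04503770e-06]), 'position': array([ 0.22638369, -0.50043915,  0.23021935]), 'ee_rot': array([ 3.14147582e+00,  2.36355208e-03, -1.14590607e+00]), 'ft_force': array([0.36131381, 0.49886921, 0.48414837]), 'moment': array([0.00011018, 0.00135266, 0.03567878]), 'width': 0.9992285361958749}
side collection_box 0.85 [320. 265.] [0.605 0.079 0.128] [ 0.499 -0.1    0.014] [0.71  0.153 0.178]
   pt collection_box 0.71 321 267 [0.606 0.102 0.171]
   pt collection_box 0.62 322 359 [0.595 0.211 0.015]
side lid_panel 0.76 [321. 254.] [0.605 0.042 0.129] [ 0.486 -0.102  0.125] [0.707 0.147 0.18 ]
   pt lid_panel 0.66 322 253 [0.606 0.069 0.172]
side pull_tab 0.61 [322. 255.] [0.604 0.04  0.129] [ 0.476 -0.107  0.12 ] [0.70
[... 1777 characters left out ...]
 0.16 ]
   pt cover_edge 0.3 330 269 [0.596 0.017 0.185]
top slot_cover 0.61 [326. 259.] [0.621 0.019 0.159] [ 0.595 -0.062  0.133] [0.65  0.1   0.183]
   pt slot_cover 0.67 330 256 [0.625 0.017 0.154]
   pt slot_cover 0.2 330 270 [0.595 0.017 0.186]
top tape_roll 0.67 [212. 270.] [0.6   0.247 0.046] [ 0.556  0.2   -0.   ] [0.641 0.287 0.052]
   pt tape_roll 0.91 208 270 [0.617 0.274 0.026]
top sweets_cup 0.81 [441. 321.] [ 0.515 -0.202  0.069] [ 0.48  -0.232  0.002] [ 0.549 -0.161  0.101]
top pump_bottle 0.89 [443. 237.] [ 0.664 -0.196  0.103] [ 0.64  -0.235  0.011] [ 0.701 -0.173  0.168]
   pt pump_bottle 0.71 442 240 [ 0.66  -0.197  0.114]
   pt pump_bottle 0.5 208 278 [0.602 0.279 0.006]
```

View pics/top.png

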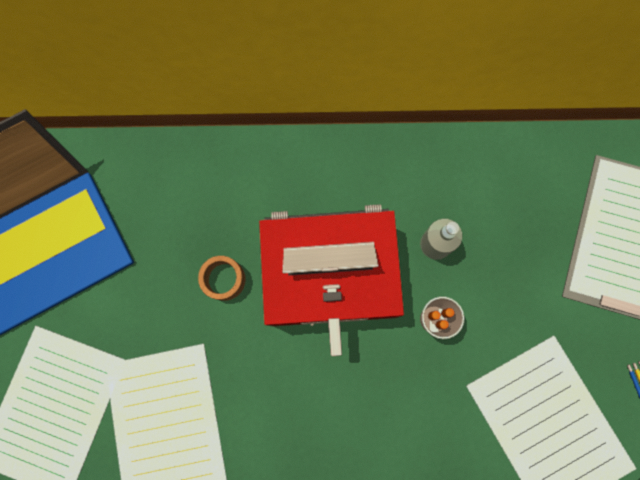

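View pics/side.png

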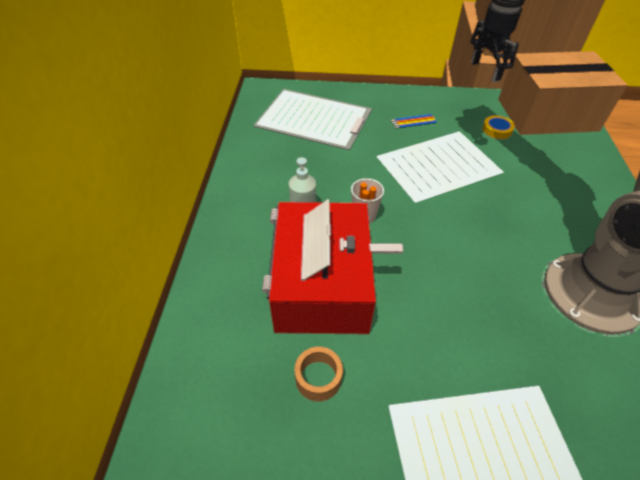

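The top view shows the box at about (330,268) with its tab down at (335,338). The cover stands open at (330,258), the tape is left at (220,278), and the cup (443,318) and bottle (443,238) are right. The side view agrees. The box is turned slightly, so I'll fit it next.

```bash
python3 - <<'E'
from h import *
for n in("top","side"):
    z=np.load(f"/tmp/{n}.npz");im,d=z["im"].astype(int),z["d"];C=cloud(n,d)
    red=(im[...,0]>90)&(im[...,1]<50)&(im[...,2]<50)&(abs(C[...,2]-.127)<.006)&(abs(C[...,0]-.6)<.2)&(abs(C[...,1])<.2)
    print(n,"lid rect",cv2.minAreaRect((C[red][:,:2]*1000).astype(np.float32)))
    g=(abs(C[...,2]-.127)<.012)&(C[...,0]<.492)&(C[...,0]>.38)&(abs(C[...,1])<.06)
    print("tab",g.sum(),cv2.minAreaRect((C[g][:,:2]*1000).astype(np.float32)),np.median(C[g][:,2]))
    c=(C[...,2]>.138)&(C[...,2]<.2)&(abs(C[...,0]-.62)<.06)&(abs(C[...,1])<.14)
    print("cover pts",cv2.minAreaRect((C[c][:,:2]*1000).astype(np.float32)))
    k=(abs(C[...,0]-.6)<.2)&(abs(C[...,1])<.15)&(C[...,2]>.13)&(C[...,0]<.59)
    print("catch?",k.sum(),np.round(np.percentile(C[k],[2,50,98],axis=0),3).tolist())
E
```

```text
top lid rect ((608.6163330078125, 17.26592254638672), (199.71690368652344, 258.88568115234375), 3.6529388427734375)
tab 290 ((468.34967041015625, 8.898579597473145), (48.54962921142578, 19.92571258544922), 3.569249153137207) 0.12982617900039245
cover pts ((604.4136962890625, 17.98497772216797), (86.7835922241211, 170.11346435546875), 2.2566030025482178)
catch? 2328 [[0.461, -0.097, 0.13], [0.478, 0.004, 1.099], [0.584, 0.123, 1.099]]
side lid rect ((608.351318359375, 20.54497528076172), (198.29736328125, 260.0068359375), 3.188032627105713)
tab 233 ((468.08099365234375, 11.04841136932373), (48.88328552246094, 20.857608795166016), 4.807298183441162) 0.12982294225157814
cover pts ((602.5751342773438, 19.114364624023438), (84.79788208007812, 171.93385314941406), 3.3118419647216797)
catch? 730 [[0.45, -0.104, 0.13], [0.547, 0.016, 0.131], [0.586, 0.136, 0.148]]
```

```bash
cat >> h.py <<'E'
YAW=0.06; H=np.array([.7083,.0246]); u=np.array([np.cos(YAW),np.sin(YAW)])
RD=R.from_euler("xyz",[np.pi,0,YAW-np.pi/2])
def at(dist,z): return np.r_[H-dist*u,z]
E
python3 -c "
from h import *
print(status.state()['time_s'],rel(at(.105,.25),RD))"
```

```text
1.9 (array([-317.9, -557.4,  -18.7]), array([-0.   , -0.   ,  0.365]))
```

```bash
python3 -m jog '[[[-20,-35,-15,0,0,0.1,0],[-40,-70,-19,0,0,0.2,0],[-60,-105,-19,0,0,0.3,0],[-80,-140,-19,0,0,0.365,0],[-100,-175,-19,0,0,0.365,0]]]' 40; python3 -c "
from h import *
print(rel(at(.105,.25),RD))"
```

```text
time_s: 2.32
position: [0.3458, -0.3363, 0.2507]
ee_rot: [-3.141, -0.001, -1.514]
ft_force: [0.9, 0.1, -0.1]
width: 0.299
(array([-339.3, -277.5,    0.6]), array([-0.001, -0.001, -0.003]))
```

```bash
python3 -m jog '[[[-30,-25,0,0,0,0,0],[-61,-50,0,0,0,0,0],[-92,-75,0,0,0,0,0],[-122,-100,0,0,0,0,0],[-153,-125,0,0,0,0,0]]]'; python3 -m jog '[[[-30,-25,0,0,0,0,0],[-61,-50,0,0,0,0,0],[-92,-75,0,0,0,0,0],[-122,-100,0,0,0,0,0],[-153,-125,0,0,0,0,0]]]'; python3 -c "
from h import *
print(rel(at(.105,.25),RD))"
```

```text
time_s: 2.73
position: [0.4627, -0.1749, 0.251]
ee_rot: [-3.14, -0.002, -1.514]
ft_force: [1.0, -0.7, -0.5]
width: 0.001
time_s: 3.15
position: [0.5797, -0.0138, 0.2511]
ee_rot: [-3.14, -0.002, -1.515]
ft_force: [0.5, -0.0, 0.5]
width: -0.002
(array([-30.7, -25.5,   1.1]), array([-0.002, -0.002, -0.004]))
```

```bash
python3 -m jog '[[[-30,-25,0,0,0,0,0],[-30.7,-25.5,20,0,0,0,0],[-30.7,-25.5,40,0,0,0,0],[-30.7,-25.5,60,0,0,0,0],[-30.7,-25.5,60,0,0,0,0]]]'; python3 -m jog '[[[0,0,10,0,0,0,0],[0,0,20,0,0,0,0],[0,0,30,0,0,0,0],[0,0,40,0,0,0,0],[0,0,46,0,0,0,0]]]';python3 -c "
from h import *
print(rel(at(.105,.134),RD))"
```

```text
time_s: 3.57
position: [0.6006, 0.0179, 0.1862]
ee_rot: [3.134, -0.002, -1.514]
ft_force: [-0.2, -1.3, -0.7]
width: -0.003
time_s: 3.98
position: [0.6, 0.0176, 0.1396]
ee_rot: [3.133, -0.002, -1.514]
ft_force: [-3.8, -0.4, 7.4]
width: -0.005
(array([-0.6, -3.6,  5.5]), array([ 0.008, -0.002, -0.004]))
```

```bash
python3 -m jog '[[[0,-1,3,0,0,0,0],[0,-1,6,0,0,0,0],[0,-1,8,0,0,0,0],[0,-1,10,0,0,0,0],[0,-1,10,0,0,0,0]]]'; python3 -c "
from h import *
print(rel(at(.105,.134),RD))"
```

```text
time_s: 4.4
position: [0.6008, 0.0176, 0.133]
ee_rot: [3.134, -0.003, -1.514]
ft_force: [-7.9, -0.4, 14.7]
width: 0.002
(array([-0.6, -2.7, -1. ]), array([ 0.008, -0.003, -0.004]))
```

```bash
python3 -m jog '[[[0,0,4,0,0,0,0],[0,0,7,0,0,0,0],[0,0,7,0,0,0,0],[0,0,7,0,0,0,0]]]'; python3 -m jog '[[[0,0,-15,0,0,0,0],[0,0,-45,0,0,0,0],[0,0,-85,0,0,0,0],[0,30,-120,0,0,0,0],[0,70,-120,0,0,0,0]]]'; python3 - <<'E'
from h import *
im,d=optics.read_camera("side");C=cloud("side",d)
cv2.imwrite("pics/b.png",im[150:350,200:480,::-1].repeat(2,0).repeat(2,1))
r=optics.silhouettes("slot_cover","side")[0];m=r["pixels"]&(d>0);print(r["conf"],np.percentile(C[m],[5,50,95],axis=0))
print(rel(at(.245,.25),RD))
E
```

```text
time_s: 4.73
position: [0.6008, 0.0175, 0.1323]
ee_rot: [3.136, -0.004, -1.515]
ft_force: [-12.1, -1.4, 25.7]
width: -0.0
time_s: 5.15
position: [0.5393, 0.0152, 0.2588]
ee_rot: [-3.13, -0.003, -1.515]
ft_force: [1.0, -0.1, 1.8]
width: -0.0
0.8 [[ 0.57604977 -0.05579719  0.13188879]
 [ 0.60939084  0.0279024   0.1340982 ]
 [ 0.64274567  0.09865008  0.13648545]]
(array([ 1. , 63.4,  3.5]), array([ 0.009, -0.006, -0.002]))
```

View pics/b.png

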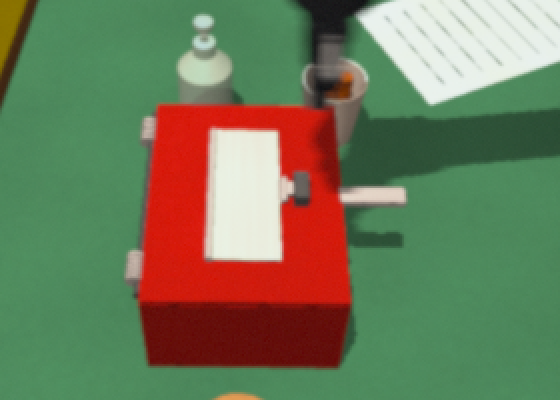

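The crop shows the cover flat on the lid (crop pixels 210–282, 130–260), and its depth of 0.134 m matches shut. Next I'll move to the tab.

```bash
python3 -m jog '[[[0,35,0,0,0,0,60],[1,63,3,0,0,0,60],[1,63.4,3.5,0.009,0,0,60],[1,63.4,30,0.009,-0.006,0,60],[1,63.4,60,0.009,-0.006,0,60]]]' 30; python3 -c "
from h import *
print(rel(at(.245,.105),RD))"
```

```text
time_s: 5.67
position: [0.4663, 0.0093, 0.1952]
ee_rot: [-3.133, -0.001, -1.514]
ft_force: [0.4, 0.7, -0.6]
width: 0.698
(array([-0.9,  3.3, 90.1]), array([-0.009, -0.001, -0.003]))
```

```bash
python3 -m jog '[[[-1,3,25,-0.009,0,0,60],[-1,3,55,-0.009,0,0,60],[-1,3,85,-0.009,0,0,60],[-1,3,90,-0.009,0,0,60],[-1,3,90,-0.009,0,0,60]]]' 30; python3 - <<'E'
from h import *
print(rel(at(.245,.105),RD), status.state()["ft_force"])
im,d=optics.read_camera("side")
cv2.imwrite("pics/c.png",im[150:350,260:540,::-1].repeat(2,0).repeat(2,1))
E
```

```text
time_s: 6.08
position: [0.4628, 0.01, 0.1033]
ee_rot: [3.137, -0.001, -1.514]
ft_force: [-0.1, 0.8, 0.7]
width: 0.7
(array([ 0.1, -0.9, -1.7]), array([ 0.004, -0.001, -0.003])) [-0.05671481  0.76585531  0.6534437 ]
```

View pics/c.png

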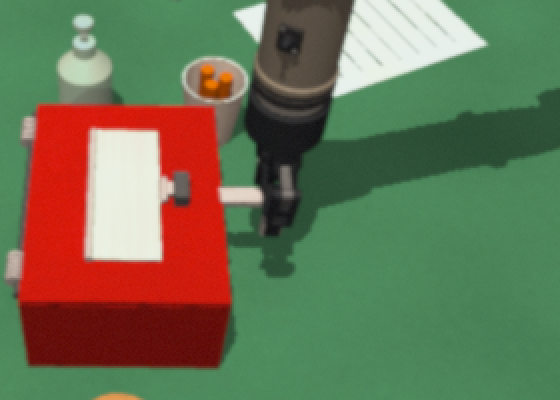

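The crop shows the tab (crop ~240,195) running in between the open fingers at about (280,200). I'll close on it now.

```bash
python3 -m jog '[[[0,0,0,0,0,0,10],[0,0,0,0,0,0,10],[0,0,0,0,0,0,10],[0,0,0,0,0,0,10],[0,0,0,0,0,0,10]]]' 30; python3 - <<'E'
from h import *
p,r,s=pose(); print(s["width"]*85.4)
# path: TCP of arc from current, tool down; grasp offset fixed
z0=p[2]
g=np.r_[p[:2],p[2]+.019]; 
dx=(g[:2]-H)@u; dz=.125-.120; r0=np.hypot(dx,dz); a0=np.arctan2(dz,-dx)
print(dx)
for a in(.1,.2,.3,.4,.5,.6,.7,.76,.8,.85,.9,.95,.98):
    D=np.r_[u*(-r0*np.cos(a0+a)-dx), r0*np.sin(a0+a)-dz]
    print(a,np.round(r.inv().apply(D)*1000,1))
E
```

```text
time_s: 6.55
position: [0.4662, 0.0093, 0.1066]
ee_rot: [-3.138, -0.002, -1.514]
ft_force: [1.1, -2.5, 3.4]
width: 0.227
19.414491105095575
-0.24262100914575896
0.1 [  0.1  -1.8 -24.2]
0.2 [  0.1  -6.  -48.1]
0.3 [  0.1 -12.6 -71.4]
0.4 [  0.2 -21.4 -94. ]
0.5 [   0.2  -32.5 -115.6]
0.6 [   0.2  -45.7 -136. ]
0.7 [   0.2  -60.8 -154.9]
0.76 [   0.2  -70.8 -165.5]
0.8 [   0.2  -77.8 -172.3]
0.85 [   0.2  -86.9 -180.3]
0.9 [ 1.000e-01 -9.640e+01 -1.878e+02]
0.95 [ 1.000e-01 -1.062e+02 -1.949e+02]
0.98 [ 1.000e-01 -1.123e+02 -1.989e+02]
```

```bash
python3 -m jog '[[[0,-0.6,-12,0,0,0,10],[0,-1.8,-24,0,0,0,10],[0,-3.6,-36,0,0,0,10],[0,-6,-48,0,0,0,10],[0,-6,-48,0,0,0,10]]]' 30; python3 - <<'E'
from h import *
im,d=optics.read_camera("side");C=cloud("side",d)
r=optics.silhouettes("slot_cover","side")[0];m=r["pixels"]&(d>0);P=C[m];P=P[abs(P[:,2]-np.median(P[:,2]))<.05]
s=(P[:,:2]-H)@u; k=np.polyfit(s,P[:,2],1); print(r["conf"],m.sum(),"lid angle",-np.arctan(k[0]),"width",status.state()["width"]*85.4)
E
```

```text
time_s: 6.97
position: [0.4723, 0.0096, 0.1562]
ee_rot: [-3.137, -0.003, -1.514]
ft_force: [0.2, -0.2, -3.4]
width: 0.224
0.78 2392 lid angle 0.18072975343782732 width 18.887730415498076
```

```bash
python3 -m jog '[[[0,-3,-12,0,0,0,10],[0,-6.5,-23,0,0,0,10],[0,-11,-35,0,0,0,10],[0,-15.5,-46,0,0,0,10],[0,-20.5,-57,0,0,0,10]]]'; cat >> h.py <<'E'
def ang():
    im,d=optics.read_camera("side");C=cloud("side",d)
    r=optics.silhouettes("slot_cover","side")[0];m=cv2.erode(r["pixels"].astype(np.uint8),np.ones((3,3)))>0;P=C[m&(d>0)]
    s=(P[:,:2]-H)@u; x=np.c_[s,P[:,2]]; mu=np.median(x,0); x=x[np.hypot(*(x-mu).T)<.05]; x=x-x.mean(0)
    v=np.linalg.svd(x,full_matrices=False)[2][0]; b=np.arctan2(v[1],-v[0]); b=(b+np.pi/2)%np.pi-np.pi/2
    p,rr,st=pose(); g=p-rr.apply([0,0,.019]); w=(g[:2]-H)@u
    print("depth angle %.3f n %d conf %.2f  grasp angle %.3f r %.3f width %.1f t %.2f f %s"%(b,len(x),r["conf"],np.arctan2(g[2]-.12,-w)-.02,np.hypot(w,g[2]-.12),st["width"]*85.4,st["time_s"],np.round(st["ft_force"],1)))
    return im
def arc(*A):
    p,rr,st=pose(); g=p-rr.apply([0,0,.019]); w=(g[:2]-H)@u; r0=.2427; z=g[2]-.12
    for a in A: print(a,np.round(rr.inv().apply(np.r_[u*(-r0*np.cos(a+.02)-w),r0*np.sin(a+.02)-z])*1000,1),np.round((rr.inv()*RD).as_rotvec(),3))
E
python3 -c "
from h import *
ang();arc(.5,.55,.6,.65,.7,.75)"
```

```text
time_s: 7.48
position: [0.4914, 0.0108, 0.2103]
ee_rot: [-3.14, -0.002, -1.514]
ft_force: [1.9, -1.1, -4.1]
width: 0.231
depth angle 0.417 n 1961 conf 0.86  grasp angle 0.452 r 0.243 width 19.2 t 7.58 f [-0.5 -1.1 -0.7]
0.5 [  0.  -6. -10.] [-0.003 -0.003 -0.003]
0.55 [  0.  -12.4 -20.4] [-0.003 -0.003 -0.003]
0.6 [  0.  -19.2 -30.4] [-0.003 -0.003 -0.003]
0.65 [  0.  -26.5 -40.1] [-0.003 -0.003 -0.003]
0.7 [  0.  -34.3 -49.4] [-0.003 -0.003 -0.003]
0.75 [  0.  -42.6 -58.3] [-0.003 -0.003 -0.003]
```

```bash
python3 -m jog '[[[0,-6,-10,0,0,0,10],[0,-12.4,-20.4,0,0,0,10],[0,-19.2,-30.4,0,0,0,10],[0,-26.5,-40.1,0,0,0,10],[0,-34.3,-49.4,0,0,0,10]]]'; python3 - <<'E'
from h import *
im=ang();arc(.75,.8,.85,.9,.95,1.)
cv2.imwrite("pics/d.png",im[100:360,230:550,::-1].repeat(2,0).repeat(2,1))
for n in("side","top"):
    im,d=optics.read_camera(n);C=cloud(n,d);im=im.astype(int)
    s=(C[...,:2]-H)@u
    red=(im[...,0]>60)&(im[...,1]<40)&(im[...,2]<40)&(d>0)&(C[...,2]>.135)&(s<.02)&(s>-.25)&(abs(C[...,1]-.02)<.13)
    x=np.c_[s[red],C[red][:,2]]; 
    l=cv2.fitLine(x.astype(np.float32),cv2.DIST_HUBER,0,.001,.001).ravel(); print(n,red.sum(),np.arctan2(l[1],-l[0]),l)
E
```

```text
time_s: 8.0
position: [0.5243, 0.0129, 0.2594]
ee_rot: [3.139, -0.002, -1.514]
ft_force: [-1.4, -1.4, -1.9]
width: 0.226
depth angle 0.659 n 1787 conf 0.75  grasp angle 0.698 r 0.243 width 19.2 t 8.10 f [-3.1 -1.7  0.6]
0.75 [-0.  -8.7 -9.2] [-0.002 -0.002 -0.003]
0.8 [ -0.  -17.3 -17.7] [-0.002 -0.002 -0.003]
0.85 [ -0.  -26.4 -25.7] [-0.002 -0.002 -0.003]
0.9 [ -0.  -35.9 -33.3] [-0.002 -0.002 -0.003]
0.95 [ -0.  -45.7 -40.4] [-0.002 -0.002 -0.003]
1.0 [ -0.1 -55.9 -46.9] [-0.002 -0.002 -0.003]
side 4935 -2.4596148 [ 0.77632755 -0.6303297  -0.08899403  0.2026237 ]
top 4377 -2.4591913 [ 0.7760604  -0.63065857 -0.09490602  0.2073492 ]
```

View pics/d.png

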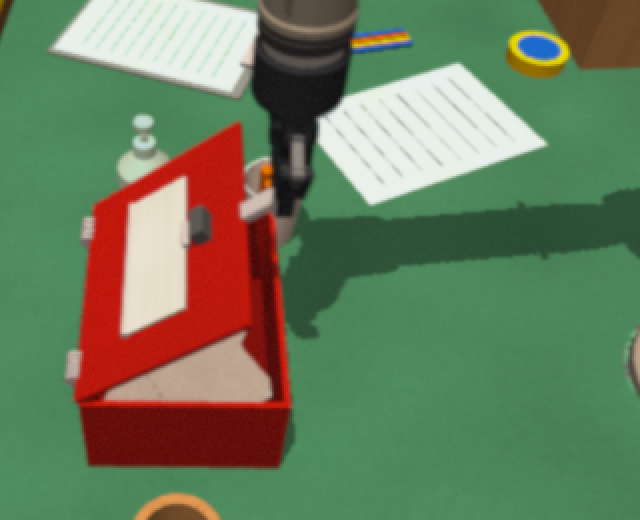

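The crop shows the lid raised with the tab in the fingers (crop ~260,205) and the cover flat. Both cameras fit the lid plane at 0.682, and the kinematics give 0.698. I'll go past the balance point next, aiming for about 0.96.

```bash
cat >> h.py <<'E'
def plane():
  for n in("side","top"):
    im,d=optics.read_camera(n);C=cloud(n,d);im=im.astype(int)
    s=(C[...,:2]-H)@u
    red=(im[...,0]>60)&(im[...,1]<40)&(im[...,2]<40)&(d>0)&(C[...,2]>.135)&(s<.02)&(s>-.25)&(abs(C[...,1]-.02)<.13)
    l=cv2.fitLine(np.c_[s[red],C[red][:,2]].astype(np.float32),cv2.DIST_HUBER,0,.001,.001).ravel(); print(n,red.sum(),"plane",np.arctan(-l[1]/l[0]))
E
python3 -m jog '[[[0,-8.7,-9.2,0,0,0,10],[0,-17.3,-17.7,0,0,0,10],[0,-26.4,-25.7,0,0,0,10],[0,-35.9,-33.3,0,0,0,10],[0,-35.9,-33.3,0,0,0,10]]]'; python3 -c "
from h import *
ang();plane();arc(.9,.92,.94,.96,.98,1.)"
```

```text
time_s: 8.62
position: [0.5614, 0.0153, 0.2935]
ee_rot: [-3.14, -0.002, -1.514]
ft_force: [-3.2, -1.1, 1.3]
width: 0.225
depth angle 0.857 n 3469 conf 0.35  grasp angle 0.893 r 0.242 width 19.7 t 8.72 f [-3.  -1.2  1.6]
side 4008 plane 0.8724184
top 2130 plane 0.8733391
0.9 [-0.  -1.1 -1.4] [-0.001 -0.002 -0.003]
0.92 [-0.  -5.  -4.3] [-0.001 -0.002 -0.003]
0.94 [-0.  -8.9 -7.1] [-0.001 -0.002 -0.003]
0.96 [ -0.  -12.9  -9.8] [-0.001 -0.002 -0.003]
0.98 [ -0.  -17.  -12.5] [-0.001 -0.002 -0.003]
1.0 [ -0.  -21.1 -15.1] [-0.001 -0.002 -0.003]
```

```bash
python3 -m jog '[[[0,-5,-4.3,0,0,0,10],[0,-12.9,-9.8,0,0,0,10],[0,-21.1,-15.1,0,0,0,10],[0,-21.1,-15.1,0,0,0,10],[0,-21.1,-15.1,0,0,0,10]]]'; python3 -c "
from h import *
ang();plane();arc(1.,1.02,.95,.9,.85,.8,.78)"
```

```text
time_s: 9.23
position: [0.5819, 0.0166, 0.3075]
ee_rot: [-3.141, -0.002, -1.514]
ft_force: [-1.0, -0.7, -0.9]
width: 0.223
depth angle 0.965 n 1124 conf 0.85  grasp angle 1.000 r 0.242 width 19.8 t 9.33 f [ 0.1 -1.  -0.8]
side 3316 plane 0.9773747
top 1724 plane 0.97337186
1.0 [ 0.   0.1 -0.4] [-0.001 -0.002 -0.003]
1.02 [-0.  -4.  -2.9] [-0.001 -0.002 -0.003]
0.95 [ 0.  10.3  6.2] [-0.001 -0.002 -0.003]
0.9 [ 0.  20.2 13.3] [-0.001 -0.002 -0.003]
0.85 [ 0.  29.6 20.8] [-0.001 -0.002 -0.003]
0.8 [ 0.  38.7 28.9] [-0.001 -0.002 -0.003]
0.78 [ 0.1 42.2 32.2] [-0.001 -0.002 -0.003]
```

Every estimate puts the lid past 0.96, and it has been held there. I'll ease it back to about 0.78.

```bash
python3 -m jog '[[[0,0,0,0,0,0,10],[0,5,3,0,0,0,10],[0,10.3,6.2,0,0,0,10],[0,15.2,9.7,0,0,0,10],[0,20.2,13.3,0,0,0,10]]]'; python3 -m jog '[[[0,4.7,3.7,0,0,0,10],[0,9.4,7.5,0,0,0,10],[0,14,11.5,0,0,0,10],[0,18.5,15.6,0,0,0,10],[0,18.5,15.6,0,0,0,10]]]';python3 -m jog '[[[0,0,0,0,0,0,10],[0,0,0,0,0,0,10],[0,0,0,0,0,0,10],[0,0,0,0,0,0,10],[0,0,0,0,0,0,10]]]'; python3 - <<'E'
from h import *
im=ang();plane()
cv2.imwrite("pics/e.png",im[100:400,220:540,::-1].repeat(2,0).repeat(2,1))
for n in("tape_roll","sweets_cup","pump_bottle"):
    im,d=optics.read_camera("top");C=cloud("top",d);m=optics.silhouettes(n,"top")
    if m: print(n,m[0]["conf"],m[0]["pixel"],np.median(C[m[0]["pixels"]&(d>0)],0))
E
```

```text
time_s: 9.85
position: [0.5619, 0.0153, 0.2939]
ee_rot: [-3.137, -0.002, -1.514]
ft_force: [3.5, 0.2, -2.5]
width: 0.23
time_s: 10.27
position: [0.542, 0.0141, 0.2772]
ee_rot: [-3.14, -0.002, -1.514]
ft_force: [1.5, -0.0, -1.5]
width: 0.228
time_s: 10.68
position: [0.5421, 0.014, 0.2773]
ee_rot: [-3.14, -0.002, -1.514]
ft_force: [2.6, 0.6, -0.2]
width: 0.223
depth angle 0.763 n 1456 conf 0.83  grasp angle 0.794 r 0.243 width 19.2 t 10.78 f [ 1.8 -0.4 -1.4]
side 4518 plane 0.7749685
top 2934 plane 0.777555
tape_roll 0.6 [210.6, 267.6] [0.59943977 0.244406   0.04636457]
sweets_cup 0.7 [440.1, 318.0] [ 0.51446512 -0.20214268  0.06959179]
pump_bottle 0.8 [443.0, 240.0] [ 0.66397347 -0.19596934  0.1026272 ]
```

View pics/e.png

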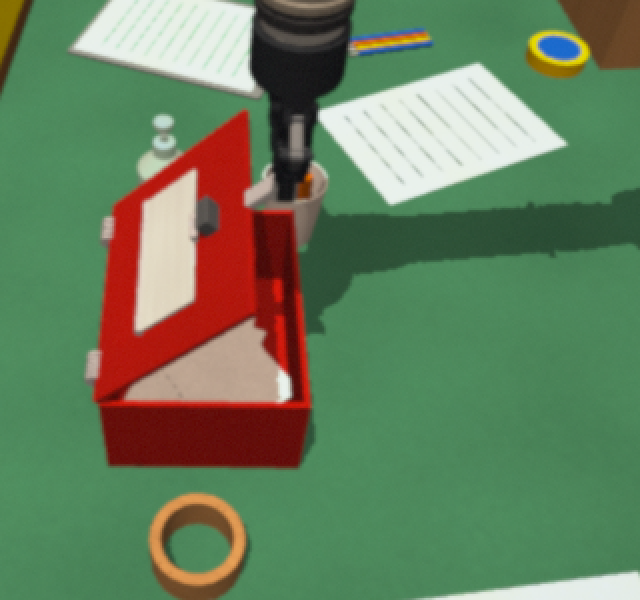

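The crop shows the lid held part open with the tab between the fingers (crop ~265,190), the cover flat under its catch, and the bystanders in place. I'm handing in now.

```bash
python3 -c "
from plant import sign_off
print(sign_off())"
```

```text
the job is handed in; nothing more can be done
None
```

The job is handed in with the lid still held just below its balance point. The hand-in gives no verdict, so these are my own last checks.

- **Slot cover:** I pressed it shut with about 26 N. Afterwards it lay flat at 0.134 m, the height given for shut. In the last picture it is still shut under its catch.
- **Past the balance point:** I pinched the pull tab and raised the lid to about 0.975 rad. The lid plane measured 0.977 from the side camera and 0.973 from the top one. It never came near the stop.
- **Final hold:** I eased the lid back to about 0.78 rad, inside the 0.66–0.89 range. The arm did not move over the last 0.4 s, the tab was still gripped (19 mm opening), and about 10.8 s had passed.
- **Bystanders:** The tape roll, cup and bottle measure within about 3 mm of where they started.

The angle estimates disagreed slightly. At the end, arm position gave 0.79, the lid plane 0.775 and 0.778, and the cover surface 0.76. All of these are well inside the limits.

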